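# Power, arm and run the board test

## Robot

A 6-joint arm with a two-finger parallel gripper is mounted at the origin on a cart in front of the work surface, level with it; the furniture and walls round the work are solid. World frame = base frame: x ahead of the robot, y to its left, z up, the work surface at z = 0. Lengths are in m, angles in rad, forces in N, time in s.
With the tool pointing down it reaches from about 0.35 to 0.775 m from the base axis. Payload 5.5 kg.
Tool frame: the origin (TCP) lies midway between the tips of the shut fingers; the grasp point (between the pads) lies 19 mm behind it; z points along the fingers, y is the line along which they close (so a half turn about z gives the same grasp; the last joint's range is limited). The gripper opens to 85 mm and grips with 20 to 120 N. Pads are 22 mm wide; open, the fingers measure 114 mm over their backs; the gripper's body (76 mm by 85 mm) begins 54 mm behind the grasp point. The pads swing forward as they close: fully open they stand 13 mm farther back than shut.
Start: joints at [1.062, 0.313, 0.046, 1.304, 0, 1.431], TCP at [0.207, 0.536, 0.231] pointing down, gripper open.
Joint ranges: [-2.76, 2.76], [-0.86, 1.69], [-1.03, 1.26], [-2.2, 2.34], [-1.47, 1.5], [-3.14, 3.14]. Speed limits (rad/s): [2.57, 2.57, 3.14, 3.14, 3.14, 3.14].

## Interface

Orientations are given as a unit quaternion [w, x, y, z].
In Python, from workcell import telemetry, imaging, env gives the robot as it stands. The module is installed in compiled form; this text tells all that it offers.
- The arm moves only by the tool step_arm, never from a script. Its argument "moves" is a list of rows, each a list of 3 entries, a list of its own where there are three numbers: the shift along the tool's x, y, z in mm, then the turn, a rotation vector about the tool's x, y, z in rad, then the finger opening in mm, from 0 to 85.4. A call has 1 to 8 rows; each row is the pose to reach, as a shift and turn from the pose commanded when the call began, along the tool's axes at that moment; what a row does not reach only later rows make up. A row lasts 1/12 s, in which the tool goes at most 41.7 mm and 7.16 degrees, less where a joint would pass 70% of its speed; a pose out of reach is approached as far as the arm can. A call with a gripper value outside its range is refused whole. The fingers move at their own pace and stop on an object; "grip_force" is the grip in N (left out, the last holds). Time passes only in rows, so rows that repeat a pose let the fingers close. It gives the time, the measured TCP pose, the force, the opening and the grip force at its end, in the units of the state.
- telemetry.get_state(): the state, without advancing time (a new reading comes with each control period).
- imaging.read_camera(name): name is "side" or "top"; returns the picture (420x560x3 uint8, red, green, blue); there is no depth.
- imaging.camera_params(name): a dict with "camera_matrix" (3x3 intrinsics, pixels), "pose" (4x4, takes a point from camera to world coordinates). Camera axes: x right, y up, looking along -z (the intrinsics and any distortion apply to the point x, -y, -z); pixel columns grow to the right and rows downward; lengths in m; the calibration is good to about 2 mm. A picture is of the moment at which its call begins. camera_params takes no time and is no camera call.
- env.hand_in(): hands the job in; it is judged then, once.
The state is a dict: "clock": time; "joint_pos": joint angles; "qvel": joint speeds; "tau": joint torques, N m; "tcp_pos": TCP position; "orientation": TCP orientation; "wrist_force": force on the tool from outside, world axes, zero at the start; "ft_torque": the same for the moment, N m; "finger_gap": finger opening in m; "grip_force": force on a finger pad.
Only numpy, scipy, OpenCV 4.12 (cv2) and the standard library are available. Lean on these libraries where they do the work, as an engineer would, in place of code of your own. Each camera call takes 0.05 s, during which the arm holds its last target. There are 200 camera calls.

## Task

Start the test of the circuit board from the loose control boxes on the bench, pressing with the fingertips: first switch on the power box by pressing the raised end of its rocker (next to the round lens) fully down, then push the round button fully in so that it stays in, and last press the long bar key fully down and finish with the fingers still holding it down. Press the controls in that order only and do not press the square key. Do not pick up or shove the boxes, and leave the other things on the bench where they are.

Things in the scene. Friction and masses are not known exactly. Their poses are not given: they have to be found in the camera images.
- power_box: Loose grey plastic box on rubber feet, about 0.9 kg, 84 long (its x) x 56 wide (its y) x 38 high. Its place among the four boxes changes. Origin at the centre of its underside, z up. Carries the rocker switch, its pivot at x = -10 mm, y = 0, and a low round white lens (13 mm across, 3 mm high) at x = +29 mm. The box may stand at any yaw.
- rocker_raised (a point): Point on the middle of the rocker's raised (lens-side) face, 15 mm from the pivot, moving with the rocker; pushed straight down. Off, that face slopes up outwards at about 0.43 rad and its outer end is 53 mm above the bench, this point 50 mm; fully on, the face lies level, 44 mm above the bench (6 mm above the box top). A push of 2 to 3 N here tips it.
- rocker (a joint): Angle in rad of the black rocker, 44 mm long (along the box's x) and 22 mm wide, its top a shallow V of two 22 mm faces with the valley over the pivot. About -0.2 = off (lens end up) at the start, +0.22 = on (lens end fully down, the stop). It stays where it is left (friction).
- button_box: Loose grey plastic box on rubber feet, about 0.9 kg, 84 long (its x) x 56 wide (its y) x 38 high. Its place among the four boxes changes. Origin at the centre of its underside, z up. Carries one round push button in the middle of its top.
- round_button_top (a point): Centre of the flat top of the round black button, 27 mm across, 13 mm above the box top (51 mm above the bench) when out. Pressed straight down, travel 7 mm; fully in, it still stands 6 mm proud.
- round_button (a joint): Depth of the round button in m: 0 = out, 0.007 = fully in. It takes about 2.5 N and stays in where it is pushed to (no spring).
- run_box: Loose grey plastic box on rubber feet, about 0.9 kg, 84 long (its x) x 56 wide (its y) x 38 high. Its place among the four boxes changes. Origin at the centre of its underside, z up. Carries one long bar key in the middle of its top.
- bar_key_top (a point): Centre of the flat top of the black bar key, 60 mm long (along the box's x) x 20 mm wide, 12 mm above the box top (50 mm above the bench) when up. Pressed straight down, travel 6 mm.
- bar_key (a joint): Depth of the bar key in m: 0 = up, 0.006 = fully down. Sprung: 2 N to start, 5 N fully down; it comes up when let go.
- reset_box: Loose grey plastic box on rubber feet, about 0.9 kg, 84 long (its x) x 56 wide (its y) x 38 high. Its place among the four boxes changes. Origin at the centre of its underside, z up. Carries one square key in the middle of its top; not to be used.
- square_key_top (a point): Centre of the top of the square black key, 24 x 24 mm, 12 mm above the box top (50 mm above the bench). Leave it alone.
- square_key (a joint): Depth of the square key in m: 0 = up, 0.006 = fully down, sprung. Must not be pressed.
- clip_a: Bystander: black crocodile clip, 13 x 62 x 12 mm, lying between two boxes. Origin at the centre of its underside.
- adapter: Bystander: small steel plug adapter, 34 x 14 x 14 mm, lying between two boxes. Origin at the centre of its underside.
- heat_sink: Bystander: finned aluminium heatsink, 36 x 50 x 23 mm, behind the boxes. Origin at the centre of its underside.
- spool: Bystander: small spool of solder wire, 44 mm across, 31 mm high, behind the boxes. Origin at the centre of its underside.
- hex_keys: Bystander: red folding hex key set, 98 x 28 x 18 mm, behind the boxes. Origin at the centre of its underside.
- clip_b: Bystander: red crocodile clip, 13 x 62 x 12 mm, near the bench's front edge. Origin at the centre of its underside.

How it is judged:
On the way, in this order (a step that is already met when the one before it is completed fails the run):
1. the rocker is switched on (value of joint rocker above 0.15 rad), for 0.1 s.
2. the round button is pushed in, with the rocker on (value of joint rocker above 0.15 rad and value of joint round_button above 0.005 m), for 0.1 s.
3. the bar key is pressed down, with the rocker on and the button in (all of step 2 and value of joint bar_key above 0.0042 m), for 0.2 s.
At the end, for the whole second after the job is handed in: The rocker is on (over 0.15 of 0.22 rad), the round button is in (over 5 of 7 mm), the bar key is held down by the fingers (over 4.2 of 6 mm, with more than 1 N on its box) through the last second, the square key is up, and all four boxes stand flat (all of step 3 and contact force between the fingers and run_box above 1 N and value of joint square_key below 0.002 m and angle between each of power_box, button_box, run_box, reset_box's own z axis and vertical below 0.1 rad); the arm keeps its last pose, push and grip.
It fails at once if the round button is pushed while the rocker is not on (value of joint round_button above 0.002 m and value of joint rocker below 0.1 rad).
It fails at once if the bar key is pressed before the rocker is on and the round button in (value of joint bar_key above 0.002 m and (value of joint round_button below 0.004 m or value of joint rocker below 0.1 rad)).
It fails at once if the square key is pressed (value of joint square_key above 0.002 m).
It fails at once if a control box is lifted over 10 mm, tipped up over 0.2 rad, or shoved more than 25 mm (height (world z) of any of power_box, button_box, run_box, reset_box above 0.01 m or angle between any of power_box, button_box, run_box, reset_box's own z axis and vertical above 0.2 rad or distance of any of power_box, button_box, run_box, reset_box from where it was at the start of the episode above 0.025 m).
It fails at once if a bystander is moved more than 25 mm (distance of any of clip_a, adapter, heat_sink, spool, hex_keys, clip_b from where it was at the start of the episode above 0.025 m).
It also fails if it takes over 51 s, if anything falls off the work surface, if the arm or the gripper's body presses on something with over 40 N, if the wrist force passes 120 N, or if a joint passes its speed limit or range.

## Working session

There is one attempt and no reset: what is moved stays moved. The work goes in short steps, Python scripts to look and compute and a tool call to move; the robot and the scene stay as the last step left them, time stands still between calls to the robot, and variables do not carry over. Pictures are saved under pics/ and viewed, at most 10 in all, crops included, and the job is handed in when it is done.

Besides the shell and the picture viewer there is one more tool, called after "Call:" as name(argument=value, ...), one argument or row to a line, values as JSON. step_arm: Moves the arm, as the interface text tells. Its arguments: {"type":"object","properties":{"moves":{"type":"array"},"grip_force":{"type":"number"}},"required":["moves"]}

```bash
mkdir -p pics; python3 - <<'E'
from workcell import telemetry, imaging
import cv2
for n in("top","side"):
    cv2.imwrite(f"pics/{n}0.png",imaging.read_camera(n)[:,:,::-1])
    p=imaging.camera_params(n);print(n,p)
print(telemetry.get_state())
E
```

```text
top {'camera_matrix': array([[450.63503508,   0.        , 281.89409342],
       [  0.        , 450.63503508, 213.35787956],
       [  0.        ,   0.        ,   1.        ]]), 'pose': array([[-0.00346544,  0.99022304, -0.13945007,  0.35111462],
       [-0.99990452, -0.00156581,  0.01372973,  0.00933638],
       [ 0.01337714,  0.13948433,  0.99013392,  1.10960084],
       [ 0.        ,  0.        ,  0.        ,  1.        ]])}
side {'camera_matrix': array([[461.23720435,   0.        , 275.96257094],
       [  0.        , 461.23720435, 206.40957088],
       [  0.        ,   0.        ,   1.        ]]), 'pose': array([[ 0.62080611,  0.38806518, -0.68117927, -0.2418869 ],
       [-0.78364466,  0.28237277, -0.55332329, -0.58585269],
       [-0.02237903,  0.87730897,  0.47940395,  0.59478095],
       [ 0.        ,  0.        ,  0.        ,  1.        ]])}
{'clock': 0.1, 'joint_pos': array([ 1.06240424e+00,  3.13943318e-01,  4.50885918e-02,  1.30359470e+00,
       -2.25835543e-05,  1.43117456e+00]), 'qvel': array([-0.00060233, -0.00040154,  0.00219794,  0.00067297,  0.00086094,
       -0.00199376]), 'tau': array([ 2.32131133e-03, -4.81728244e+01,  2.99242419e+01,  1.27469216e-02,
       -1.58956382e-04,  2.11590327e-05]), 'tcp_pos': array([0.20707254, 0.53593108, 0.23048615]), 'orientation': array([-2.52442770e-04,  1.83342080e-01,  9.83048828e-01, -7.87138287e-04]), 'wrist_force': array([ 0.54800953,  0.12013549, -0.06248029]), 'ft_torque': array([-0.01676485,  0.02542531,  0.01117739]), 'grip_force': 0.0, 'finger_gap': 0.08531915186086109}
```

View pics/top0.png

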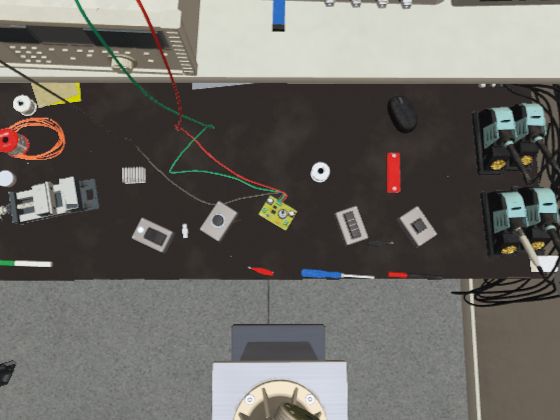

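View pics/side0.png

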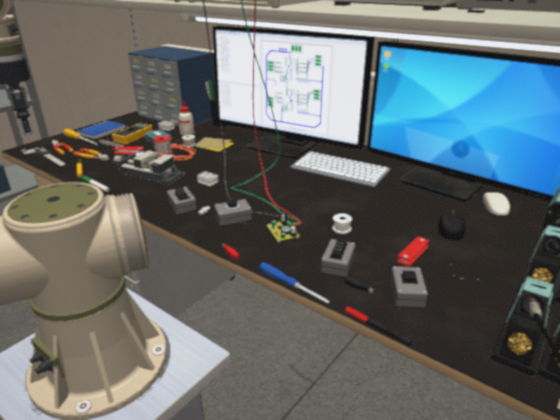

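The top picture shows four boxes at about (153,235), (218,221), (351,225) and (418,226). I need enlarged crops to tell them apart.

```bash
cat > h.py <<'E'
import numpy as np
from workcell import imaging
def ray(n,u,v,z):
    p=imaging.camera_params(n);K=p["camera_matrix"];T=p["pose"]
    d=np.linalg.solve(K,[u,v,1])*[1,-1,-1];d=T[:3,:3]@d;o=T[:3,3]
    return o+d*(z-o[2])/d[2]
def proj(n,P):
    p=imaging.camera_params(n);K=p["camera_matrix"];T=p["pose"]
    c=T[:3,:3].T@(np.array(P)-T[:3,3]);q=K@(c*[1,-1,-1]);return q[:2]/q[2]
E
python3 - <<'E'
from h import *;import cv2
im=cv2.imread("pics/top0.png")
a=[cv2.resize(im[y-30:y+30,x-40:x+40],None,fx=5,fy=5,interpolation=2) for x,y in((153,235),(218,221),(351,225),(418,226))]
cv2.imwrite("pics/c.png",np.vstack([np.hstack(a[:2]),np.hstack(a[2:])]))
print(proj("top",[.207,.536,.231]),proj("side",[.207,.536,.231]))
for x,y in((153,235),(218,221),(351,225),(418,226)):print(ray("top",x,y,.045))
E
```

```text
[ -5.76361534 355.66133273] [ 27.80549229 134.42029461]
[0.44993494 0.29908504 0.045     ]
[0.48295763 0.14644825 0.045     ]
[ 0.47278409 -0.16997136  0.045     ]
[ 0.47007346 -0.33013813  0.045     ]
```

View pics/c.png

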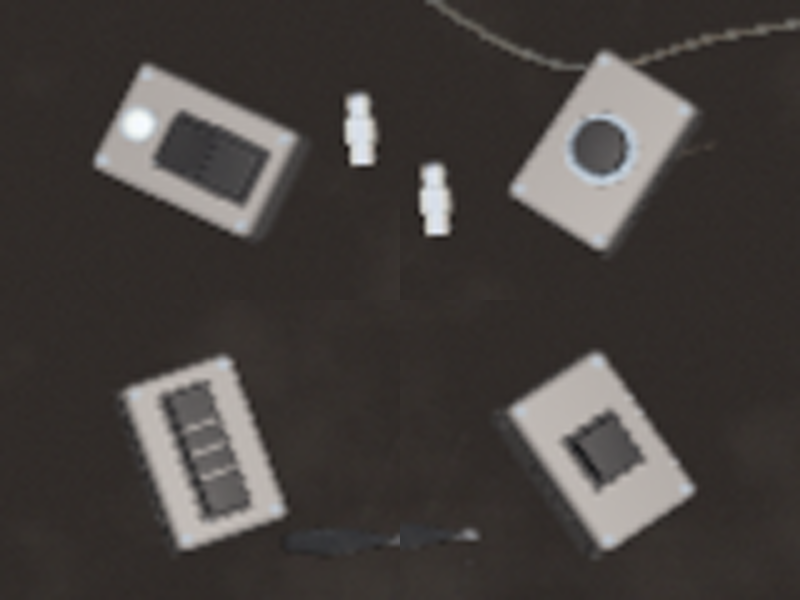

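Top left is the power box (lens at 140.6,230), top right the round button (218,220.6). Bottom left is the bar key (352,225) and bottom right the square key. Next I turn these into positions.

```bash
python3 - <<'E'
from h import *
from scipy.spatial.transform import Rotation as R
from workcell import telemetry
f=lambda x,y,ox,oy,z:ray("top",ox+(x-2)/5,oy+(y-2)/5,z)
C=np.array([f(x,y,113,205,.038) for x,y in((148,66),(96,162),(245,234),(297,137))])
print("sizes",[np.linalg.norm(C[i]-C[i-1]) for i in range(4)])
c=C.mean(0);lens=f(138,125,113,205,.041)
d=(C[0]+C[1]-C[2]-C[3])[:2];d/=np.linalg.norm(d);dl=lens[:2]-c[:2];print("c",c,"dir",np.degrees(np.arctan2(d[1],d[0])),np.degrees(np.arctan2(dl[1],dl[0])),np.linalg.norm(dl))
rk=c[:2]+.006*d
bt=f(200,148,178,191,.051);bar=f(206,150,311,195,.05)
Cb=np.array([f(x,y-300,311,195,.038) for x,y in((124,392),(230,357),(285,512),(181,549))]);
Cn=np.array([f(x-400,y,178,191,.038) for x,y in((604,50),(697,110),(604,250),(511,189))]);
print("rk",rk,"bt",bt,Cn.mean(0),"bar",bar,Cb.mean(0))
e=Cb[0]+Cb[1]-Cb[2]-Cb[3];print("bar dir",np.degrees(np.arctan2(e[1],e[0])))
s=telemetry.get_state();w,x,y,z=s["orientation"];r=R.from_quat([x,y,z,w])
print(r.as_matrix())
for n,p in(("rk",[*rk,.1]),("bt",[*bt[:2],.1]),("bar",[*bar[:2],.1])):print(n,1000*r.inv().apply(np.array(p)-s["tcp_pos"]))
E
```

```text
sizes [np.float64(0.0796971332174321), np.float64(0.0512501349748439), np.float64(0.07942190192976736), np.float64(0.051496096233778245)]
c [0.45176589 0.30366123 0.038     ] dir 64.49706386864514 67.17824563067913 0.02955085653816753
rk [0.45434923 0.30907661] bt [0.4841208  0.14664995 0.051     ] [0.48508579 0.14634843 0.038     ] bar [ 0.4731634  -0.17105422  0.05      ] [ 0.47352953 -0.17256393  0.038     ]
bar dir 18.378863461347727
[[-9.32771236e-01  3.60468036e-01 -7.84958281e-04]
 [ 3.60468831e-01  9.32770124e-01 -1.45502398e-03]
 [ 2.07695998e-04 -1.64015751e-03 -9.99998633e-01]]
rk [-312.45365092 -122.25371132  130.62195143]
bt [-398.77346362 -263.02874772  130.83491668]
bar [-503.075165   -563.32349989  131.30578497]
```

Call:
step_arm(
  moves=[
    [[-312,-122,80],[0,0,-1.494],0],
    [[-312,-122,80],[0,0,-1.494],0],
    [[-312,-122,80],[0,0,-1.494],0],
    [[-312,-122,80],[0,0,-1.494],0],
    [[-312,-122,80],[0,0,-1.494],0],
    [[-312,-122,80],[0,0,-1.494],0],
    [[-312,-122,80],[0,0,-1.494],0],
    [[-312,-122,80],[0,0,-1.494],0],
  ],
)

```text
clock: 0.77
tcp_pos: [0.4284, 0.3335, 0.1593]
orientation: [-0.0, -0.275, 0.961, 0.0]
wrist_force: [-0.8, 0.9, 0.1]
finger_gap: -0.0002
grip_force: 0.0
```

Call:
step_arm(
  moves=[
    [[0,0,0],[0,0,-0.494],0],
    [[0,0,0],[0,0,-0.494],0],
    [[0,0,0],[0,0,-0.494],0],
    [[0,0,0],[0,0,-0.494],0],
    [[0,0,0],[0,0,-0.494],0],
    [[0,0,0],[0,0,-0.494],0],
    [[0,0,0],[0,0,-0.494],0],
    [[0,0,0],[0,0,-0.494],0],
  ],
)

```text
clock: 1.43
tcp_pos: [0.4274, 0.3351, 0.1599]
orientation: [-0.0, -0.499, 0.867, 0.0]
wrist_force: [0.7, 0.2, 0.6]
finger_gap: -0.0001
grip_force: 0.0
```

```bash
cat >> h.py <<'E'
def rem(P):
    from scipy.spatial.transform import Rotation as R
    from workcell import telemetry
    s=telemetry.get_state();w,x,y,z=s["orientation"];r=R.from_quat([x,y,z,w])
    print(s["tcp_pos"],"yaw",np.degrees(2*np.arctan2(y,x)),1000*r.inv().apply(np.array(P)-s["tcp_pos"]))
E
python3 - <<'E'
from h import *;import cv2
rem([.4543,.3091,.07])
a=imaging.read_camera("top");b=imaging.read_camera("side")
f=lambda i,x,y,k:cv2.resize(i[y-60:y+60,x-40:x+40] if k else i,None,fx=5,fy=5,interpolation=2)
cv2.imwrite("pics/d.png",np.hstack([f(a,153,225,1),f(b,185,185,1)])[:,:,::-1])
E
```

```text
[0.42744818 0.33507179 0.15993622] yaw 239.80709113592707 [  8.93213864 -36.28476718  89.93170372]
```

View pics/d.png

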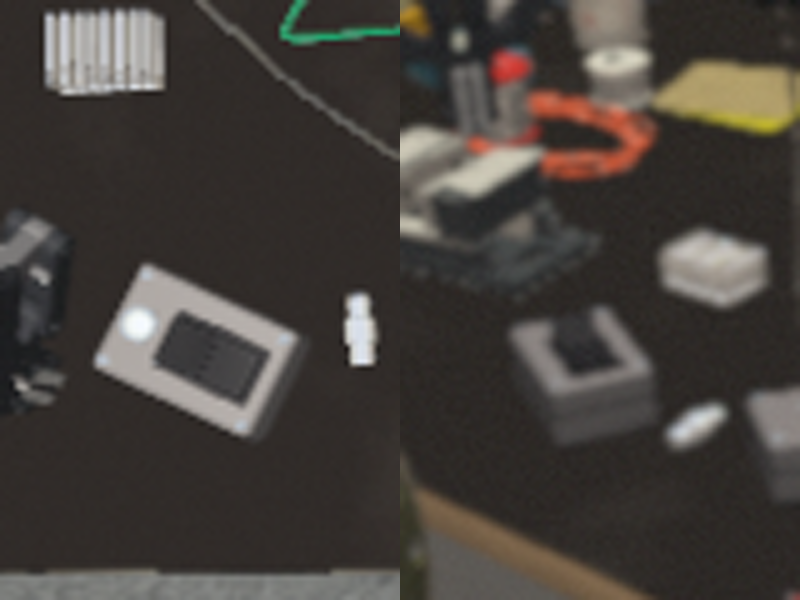

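The top crop shows the gripper only at its left edge, so I check that against the projection.

```bash
python3 - <<'E'
from h import *;import cv2
print(proj("top",[.4274,.3351,.16]),proj("side",[.4274,.3351,.16]))
a=imaging.read_camera("top");b=imaging.read_camera("side")
cv2.imwrite("pics/e.png",np.vstack([a[120:420,0:400],b[60:360,0:400]])[:,:,::-1])
E
```

```text
[120.61933181 240.70126527] [159.47804892 152.05486476]
```

View pics/e.png

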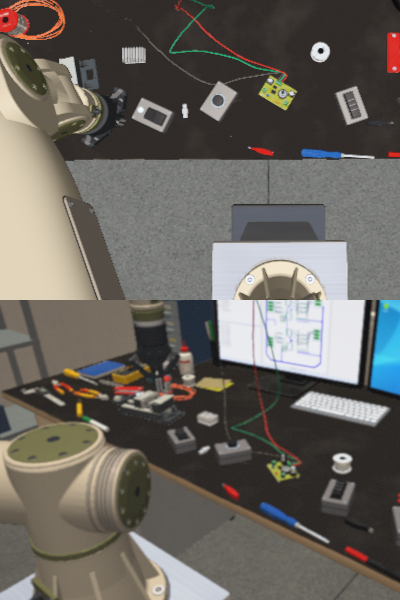

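```bash
python3 - <<'E'
from h import *;import cv2
print(proj("side",[.4518,.3037,.038]),proj("side",[.4841,.1466,.051]),proj("side",[.473,-.171,.05]))
a=imaging.read_camera("top");b=imaging.read_camera("side")
f=lambda i,x,y:cv2.resize(i[y-50:y+50,x-40:x+40],None,fx=5,fy=5,interpolation=2)
cv2.imwrite("pics/f.png",np.hstack([f(a,121,235),f(b,159,140)])[:,:,::-1])
E
```

```text
[180.84797452 194.45891476] [231.79979575 201.84250094] [337.71697132 245.74317705]
```

View pics/f.png

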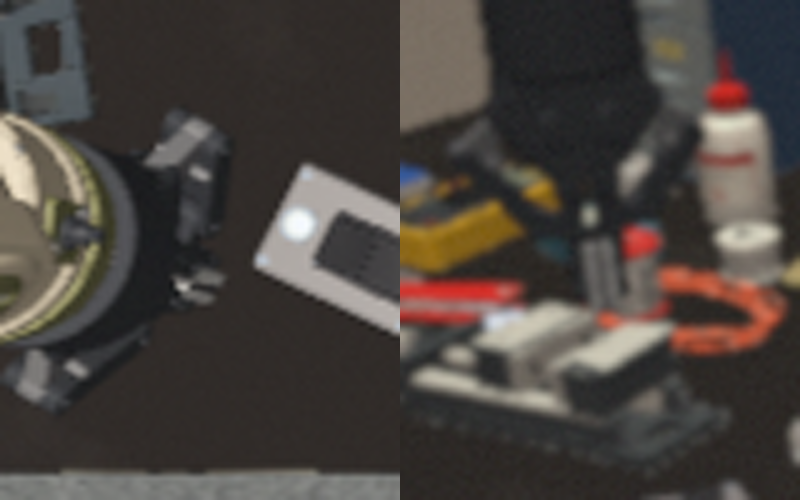

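The fingertips match the projection in both views (side about 160,151; top about 122,242), so calibration and TCP agree. Moving over the rocker.

Call:
step_arm(
  moves=[
    [[9,-36,0],[0,0,-0.08],0],
    [[9,-36,30],[0,0,-0.08],0],
    [[9,-36,60],[0,0,-0.08],0],
    [[9,-36,85],[0,0,-0.08],0],
    [[9,-36,90],[0,0,-0.08],0],
    [[9,-36,90],[0,0,-0.08],0],
    [[9,-36,90],[0,0,-0.08],0],
  ],
)

```text
clock: 2.32
tcp_pos: [0.4546, 0.3095, 0.0708]
orientation: [0.0, -0.534, 0.846, 0.0]
wrist_force: [0.5, 1.1, 0.4]
finger_gap: -0.0
grip_force: 0.0
```

```bash
python3 - <<'E'
from h import *;import cv2
rem([.4543,.3091,.044])
a=imaging.read_camera("top");b=imaging.read_camera("side")
f=lambda i,x,y:cv2.resize(i[y-50:y+50,x-40:x+40],None,fx=5,fy=5,interpolation=2)
cv2.imwrite("pics/g.png",np.hstack([f(a,145,230),f(b,180,180)])[:,:,::-1])
E
```

```text
[0.45462412 0.3094522  0.07082345] yaw 244.4934848538936 [ 0.46940561  0.1482993  26.82320146]
```

View pics/g.png

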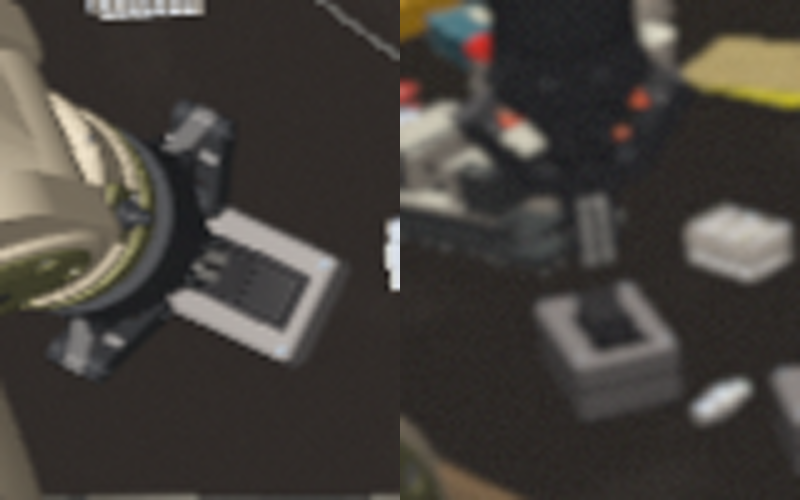

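The fingers are above the rocker's lens-side half and the box is undisturbed. Pressing.

Call:
step_arm(
  moves=[
    [[0,0,10],[0,0,0],0],
    [[0,0,16],[0,0,0],0],
    [[0,0,19],[0,0,0],0],
    [[0,0,22],[0,0,0],0],
    [[0,0,24],[0,0,0],0],
    [[0,0,26],[0,0,0],0],
    [[0,0,27],[0,0,0],0],
    [[0,0,27],[0,0,0],0],
  ],
)

```text
clock: 3.08
tcp_pos: [0.4546, 0.3094, 0.044]
orientation: [0.001, -0.534, 0.846, 0.0]
wrist_force: [-1.6, 0.4, 6.9]
finger_gap: -0.0004
grip_force: 3.6
```

Call:
step_arm(
  moves=[
    [[0,0,1],[0,0,0],0],
    [[0,0,1],[0,0,0],0],
    [[0,0,1.5],[0,0,0],0],
    [[0,0,1.5],[0,0,0],0],
  ],
)

```text
clock: 3.42
tcp_pos: [0.4547, 0.3094, 0.0438]
orientation: [0.001, -0.534, 0.846, -0.0]
wrist_force: [-4.2, -2.2, 17.2]
finger_gap: 0.0001
grip_force: 8.6
```

Firmly on the stop. Lifting and heading to the button, with a look at the rocker on the way.

Call:
step_arm(
  moves=[
    [[0,0,-15],[0,0,0],0],
    [[0,0,-40],[0,0,0],0],
    [[0,0,-50],[0,0,0],0],
    [[0,0,-50],[0,0,0],0],
  ],
)

```text
clock: 3.75
tcp_pos: [0.4559, 0.3099, 0.0939]
orientation: [0.002, -0.534, 0.846, -0.0]
wrist_force: [0.9, 0.1, 0.1]
finger_gap: 0.0003
grip_force: 0.0
```

```bash
python3 - <<'E'
from h import *
rem([.4845,.1465,.070])
E
```

```text
[0.455949   0.30987478 0.09391322] yaw 244.4872587818065 [135.22888971 -96.06302354  23.73529208]
```

Call:
step_arm(
  moves=[
    [[34,-24,0],[0,0,0],0],
    [[68,-48,0],[0,0,0],0],
    [[102,-72,0],[0,0,0],0],
    [[135,-96,0],[0,0,0],0],
    [[135,-96,10],[0,0,0],0],
    [[135,-96,24],[0,0,0],0],
    [[135,-96,24],[0,0,0],0],
    [[135,-96,24],[0,0,0],0],
  ],
)

```text
clock: 4.42
tcp_pos: [0.4812, 0.1458, 0.066]
orientation: [-0.002, -0.533, 0.846, 0.001]
wrist_force: [0.6, -0.3, -0.6]
finger_gap: -0.0001
grip_force: 0.0
```

```bash
python3 - <<'E'
from h import *;import cv2
rem([.4845,.1465,.044])
a=imaging.read_camera("top");b=imaging.read_camera("side")
f=lambda i,x,y:cv2.resize(i[y-50:y+50,x-40:x+40],None,fx=5,fy=5,interpolation=2)
cv2.imwrite("pics/i.png",np.hstack([f(a,175,230),f(b,210,190)])[:,:,::-1])
E
```

```text
[0.48123677 0.1457992  0.06595637] yaw 244.47067492885742 [-2.08000457 -2.70989821 21.94429467]
```

View pics/i.png

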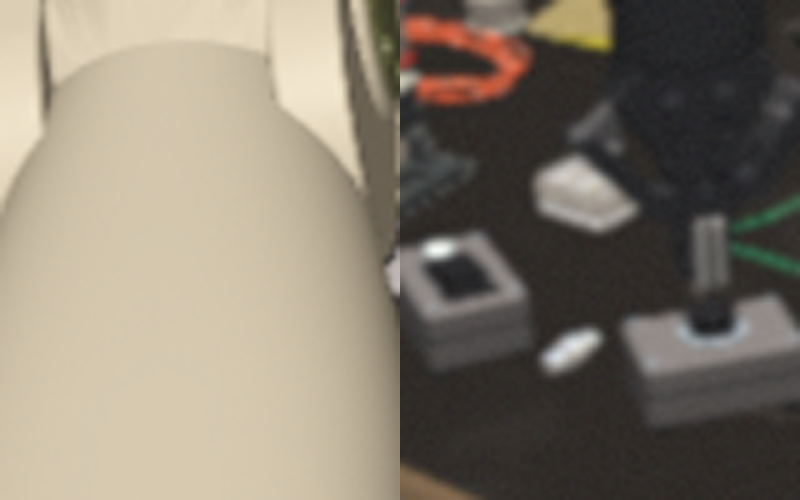

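The side view shows the rocker's lens end down, with the lens now visible at crop (437,250), and the fingers just above the round button at crop (712,290). Pressing the button.

Call:
step_arm(
  moves=[
    [[-2,-3,6],[0,0,0],0],
    [[-2,-3,12],[0,0,0],0],
    [[-2,-3,15],[0,0,0],0],
    [[-2,-3,18],[0,0,0],0],
    [[-2,-3,20],[0,0,0],0],
    [[-2,-3,22],[0,0,0],0],
    [[-2,-3,22],[0,0,0],0],
  ],
)

```text
clock: 5.1
tcp_pos: [0.4862, 0.1466, 0.0453]
orientation: [-0.0, -0.534, 0.846, 0.0]
wrist_force: [-0.1, 0.1, 0.1]
finger_gap: -0.0001
grip_force: 0.0
```

Call:
step_arm(
  moves=[
    [[0,0,1],[0,0,0],0],
    [[0,0,2],[0,0,0],0],
    [[0,0,2],[0,0,0],0],
  ],
)

```text
clock: 5.35
tcp_pos: [0.4863, 0.1465, 0.044]
orientation: [0.0, -0.534, 0.846, -0.0]
wrist_force: [-2.3, -1.2, 5.2]
finger_gap: 0.0001
grip_force: 2.6
```

Call:
step_arm(
  moves=[
    [[0,0,1],[0,0,0],0],
    [[0,0,1.5],[0,0,0],0],
    [[0,0,1.5],[0,0,0],0],
  ],
)

```text
clock: 5.6
tcp_pos: [0.4864, 0.1465, 0.0439]
orientation: [0.0, -0.534, 0.846, -0.0]
wrist_force: [-5.6, -1.2, 17.3]
finger_gap: -0.0
grip_force: 8.4
```

Call:
step_arm(
  moves=[
    [[0,0,-15],[0,0,0],0],
    [[0,0,-40],[0,0,0],0],
    [[0,0,-60],[0,0,0],0],
    [[0,0,-60],[0,0,0],0],
    [[0,0,-60],[0,0,0],0],
  ],
)

```text
clock: 6.02
tcp_pos: [0.4876, 0.1465, 0.1031]
orientation: [0.001, -0.533, 0.846, -0.001]
wrist_force: [0.1, 1.0, -0.5]
finger_gap: 0.0
grip_force: 0.0
```

```bash
python3 - <<'E'
from h import *
rem([.4733,-.1715,.070])
E
```

```text
[0.48755458 0.14646409 0.10314984] yaw 244.47703038111555 [ 293.12793485 -124.04752707   33.03776507]
```

The button is on its hard stop (17 N at z 43.9 mm). Crossing to the bar key.

Call:
step_arm(
  moves=[
    [[36,-15,0],[0,0,0],0],
    [[72,-31,0],[0,0,0],0],
    [[108,-46,0],[0,0,0],0],
    [[144,-61,0],[0,0,0],0],
    [[180,-76,0],[0,0,0],0],
    [[216,-92,0],[0,0,0],0],
    [[252,-107,0],[0,0,0],0],
    [[280,-119,0],[0,0,0],0],
  ],
)

```text
clock: 6.68
tcp_pos: [0.472, -0.16, 0.1007]
orientation: [-0.001, -0.533, 0.846, 0.0]
wrist_force: [0.2, 0.3, -0.6]
finger_gap: 0.0003
grip_force: 0.0
```

Call:
step_arm(
  moves=[
    [[13,-5,0],[0,0,0],0],
    [[13,-5,15],[0,0,0],0],
    [[13,-5,33],[0,0,0],0],
    [[13,-5,33],[0,0,0],0],
    [[13,-5,33],[0,0,0],0],
    [[13,-5,33],[0,0,0],0],
  ],
)

```text
clock: 7.18
tcp_pos: [0.4717, -0.171, 0.0688]
orientation: [-0.0, -0.534, 0.846, 0.001]
wrist_force: [0.1, 0.2, -0.3]
finger_gap: -0.0001
grip_force: 0.0
```

```bash
python3 - <<'E'
from h import *;import cv2
rem([.4733,-.1715,.044])
b=imaging.read_camera("side")
cv2.imwrite("pics/j.png",cv2.resize(b[150:290,160:380],None,fx=3.6,fy=3.6,interpolation=2)[:,:,::-1])
E
```

```text
[ 0.47174093 -0.17100808  0.06880284] yaw 244.50566420310275 [-0.22480387 -1.6480105  24.80094566]
```

View pics/j.png

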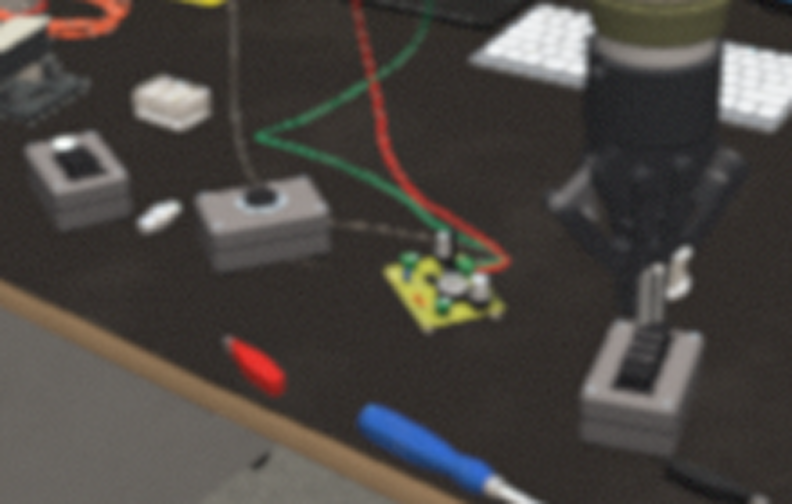

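The rocker is on and the button in (260,195). The fingers stand above the bar key (650,320). Pressing.

Call:
step_arm(
  moves=[
    [[0,-2,8],[0,0,0],0],
    [[0,-2,15],[0,0,0],0],
    [[0,-2,19],[0,0,0],0],
    [[0,-2,22],[0,0,0],0],
    [[0,-2,24],[0,0,0],0],
    [[0,-2,25],[0,0,0],0],
    [[0,-2,26],[0,0,0],0],
    [[0,-2,26],[0,0,0],0],
  ],
)

```text
clock: 7.9
tcp_pos: [0.4741, -0.1721, 0.044]
orientation: [0.0, -0.534, 0.846, -0.0]
wrist_force: [-1.1, 2.3, 8.6]
finger_gap: -0.0002
grip_force: 4.4
```

Call:
step_arm(
  moves=[
    [[0,0,1],[0,0,0],0],
    [[0,0,1],[0,0,0],0],
    [[0,0,1],[0,0,0],0],
    [[0,0,1],[0,0,0],0],
    [[0,0,1],[0,0,0],0],
    [[0,0,1],[0,0,0],0],
  ],
)

```text
clock: 8.4
tcp_pos: [0.4741, -0.1721, 0.0438]
orientation: [0.0, -0.534, 0.846, -0.0]
wrist_force: [-4.5, 4.0, 15.8]
finger_gap: -0.0
grip_force: 8.3
```

The key is held on its stop with about 16 N, steady. Handing in.

```bash
python3 -c "
from workcell import env
print(env.hand_in())"
```

```text
the job is handed in; nothing more can be done
None
```

I switched the rocker on, pushed the round button in, and handed the job in with the fingers holding the bar key fully down (about 16 N); the hand-in returned no verdict.

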